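# Free the rusted bolt and rack the vent weight

### The arm

A 7-joint arm with a two-finger parallel gripper is mounted at the origin on the work surface; the furniture and walls round the work are solid. World frame = base frame: x ahead of the robot, y to its left, z up, the work surface at z = 0. Lengths are in mm, angles in rad, forces in N, time in s.
With the tool pointing down it reaches from about 425 to 800 mm from the base axis. Payload 8.3 kg.
Tool frame: the origin (TCP) lies midway between the tips of the shut fingers; the grasp point (between the pads) lies 19 mm behind it (ctrl.grip_depth is the distance from the TCP to the grasp point, in mm); z points along the fingers, y is the direction in which the jaws open and shut (so a half turn about z gives the same grasp; the last joint's range is limited). The gripper opens to 85 mm and grips with 20 to 120 N. Pads are 22 mm wide; open, the fingers measure 114 mm over their backs; the gripper's body (76 mm by 85 mm) begins 54 mm behind the grasp point. The pads swing forward as they close: fully open they stand 13 mm farther back than shut.
Start: joints at [1.118, 0.383, 0.016, 1.37, -0.006, 1.388, -0.046], TCP at [237.537, -578.082, 231.279] pointing down, gripper open.
Joint ranges: [-2.95, 2.95], [-0.25, 2.06], [-1.52, 1.56], [0.18, 2.33], [-1.44, 4.58], [0.02, 2.06], [-3.01, 3.01]. Speed limits (rad/s): [2.39, 2.39, 3.01, 3.01, 3.14, 3.14, 3.14].

### API

Orientations are given as a rotation vector (axis times angle).
In Python, from workcell import ctrl, kinematics, imaging, ticket gives the robot as it stands. Calls block until the motion is done:
- ctrl.reach(position, orientation): joint-space move of the TCP to a pose.
- ctrl.movel(position, attitude=None, feed=150, until_force=None): straight line of the TCP; attitude=None keeps the orientation; feed is the mean speed in mm/s. With until_force (N) it stops when the force on the tool has changed by that much, and returns True; else False.
- ctrl.move_j(angles): joint-space move.
- ctrl.move_gripper(opening): finger opening in mm; the grip force is fixed at half the most; returns when the fingers have stopped.
- ctrl.dwell(seconds).
- kinematics.inverse_kinematics(position, orientation): joint angles nearest the present ones, or None.
- imaging.camera(name): name is "scene" or "top" or "wrist"; returns a dict with "color" (480x640x3 uint8, red, green, blue), "mtx" (3x3 intrinsics, pixels), "xyz" and "rotation" of the camera in the world. Camera axes: x right, y down, z forward; pixel columns grow to the right and rows downward; lengths in mm; the calibration is good to about 2 mm. A picture is of the moment at which its call begins. There is no depth.
A pose or a line that the arm cannot do raises ctrl.PlanningError and nothing moves.
- ticket.close_job(): hands the job in, once; it reports no verdict.
Readings, each from a call of its own:
- ctrl.read_time(): time.
- ctrl.read_q(): joint angles.
- ctrl.read_joint_velocities(): joint speeds.
- ctrl.read_joint_efforts(): joint torques, N m.
- ctrl.read_ee_pos(): TCP position.
- ctrl.read_eef_rot(): TCP orientation.
- ctrl.read_force(): force on the tool from outside, world axes, zero at the start.
- ctrl.read_wrist_torque(): the same for the moment, N m.
- ctrl.read_gripper_width(): finger opening in mm.
Only numpy, scipy, OpenCV 4.12 (cv2) and the standard library are available. Lean on these libraries where they do the work, as an engineer would, in place of code of your own. Each camera call takes 0.05 s, during which the arm holds its last target. There are 200 camera calls.

### The job

The roof-vent weight is locked in its cradle by a rusted slide bolt: work the bolt in and out by its upright lug, each short stroke right to where it stops, until it runs, and draw it fully back. Lift the weight out and stand it upright on the bare bench, let go, then take it by its two ends and stand it upright on the floor of the empty rack, midway between the two tall side plates. Do not knock the weight over or disturb the other loose things.

Things in the scene. Friction and masses are not known exactly. Their poses are not given: they have to be found in the camera images.
- cradle: Grey steel cradle fixed to the bench, turned up to 0.3 rad. Origin on the bench under the seated weight's middle; z up; +y is the way the bolt is drawn. Base plate 6 mm thick, x -50 to 50, y -44 to 172 mm. The weight stands on it between two end plates, tops 81 mm above the bench, inner faces at y -31 and 31 (4 mm play); low lips hold its foot. Bolt casing 70 mm high at y 54-106, rear guide 66 mm at y 150-164.
- bolt (a joint): Rusted 12 mm slide bolt: travel in m along the cradle's +y. 0 at the start (tip 20 mm inside the weight), + is drawn out, 0.045 fully back; clear of weight and end plate beyond 0.036. A loose pin in the casing jams it: at first only 1-2 mm outward. It must go in to a firm stop near -0.008, out to a stop near +0.008, in again to -0.008, and then draws all the way. It stays where it is left.
- bolt_tip (a point): Centre of the bolt's inner end, 51 mm above the bench; moves with the bolt. Working it: sliding takes 5 to 15 N, more when fast; at a stop 15 to 25 N held for 0.2 s is enough, and harder pulling never frees it. A stroke that turns back more than 2 mm short of its stop does not count: just do it again. While it jams at about +0.008 it is not yet free.
- lug (a point): Centre of the bolt's upright flat lug handle, the part to hold: 12 mm along the bolt (y), 26 mm across (x), 30 mm high; centre 105 mm, top 120 mm above the bench; axes as the cradle's. Starts at y +88 mm in the cradle's frame and rides with the bolt. Under it a 10 x 12 mm stem; nothing near it rises above 81 mm. Best pinched from above along y.
- weight_mid (a point): Centre of the loose vent weight: dark iron upright block, 34 mm (x, thickness) x 54 mm (y, length) x 75 mm (z, height), 0.4-0.65 kg, centre 37.5 mm above its underside. An 18 mm hole for the bolt in its +y end. In the cradle its axes agree with the cradle's and it can be gripped only over its thickness; in the rack only over its length. Either way round in the rack is right.
- rack_floor (a point): Centre of the top of the rack's floor, 6 mm above the bench. Grey rack fixed to the bench, turned up to 0.4 rad: base 80 (x) x 90 mm (y), two upright side plates 6 mm thick, 44 mm long in y, tops 95 mm above the bench, inner faces at x -23 and 23; both y ends open. The weight's thickness goes across x, its length along y, its ends sticking out 5 mm past the plates.
- rose: Bystander: brass watering rose, 70 mm across, 59 mm high; origin under its centre. Leave it.
- secateurs: Bystander: secateurs lying on the bench, 67 x 191 mm, 17 mm high; origin under the centre. Leave them.
Not all that is in view belongs to the job. There is more than one size of the part that bears weight_mid; the job needs the larger. Leave any yellow look-alike of the cradle alone.

How it is judged:
By the outcome, as a careful person would: the job done as asked, in the order asked, and still so for the second after the job is handed in, with the robot touching nothing.
It also fails if it takes over 56 s, if anything falls off the work surface, if the arm or the gripper's body presses on something with over 40 N, if the wrist force passes 120 N, or if a joint passes its speed limit or range.

## Working session

There is one attempt and no reset: what is moved stays moved. The work goes in short steps, each a Python script; the robot and the scene stay as the last script left them, time stands still between calls to the robot, and variables do not carry over. Pictures are saved under pics/ and viewed, about 8 in all and at most 12, crops included, and the job is handed in when it is done.

```bash
mkdir -p pics; ls
python3 - <<'E'
from workcell import ctrl, kinematics, imaging
import cv2,numpy as np,pickle
d={}
for n in ["scene","top","wrist"]:
    c=imaging.camera(n); d[n]=c
    cv2.imwrite(f"pics/{n}0.png",c["color"][:,:,::-1])
    print(n,np.round(c["mtx"],1).tolist(),np.round(c["xyz"],1),np.round(c["rotation"],3).tolist())
pickle.dump(d,open("d0.pkl","wb"))
print(ctrl.read_time(),ctrl.grip_depth,ctrl.read_eef_rot())
E
```

```text
pics
scene [[473.0, 0.0, 325.8], [0.0, 473.0, 237.2], [0.0, 0.0, 1.0]] [ 76.1 335.  742.4] [-1.208, 2.335, -0.977]
top [[599.6, 0.0, 315.5], [0.0, 599.6, 243.0], [0.0, 0.0, 1.0]] [ 504.1  -39.3 1153.7] [-2.172, 2.219, -0.121]
wrist [[392.9, 0.0, 315.2], [0.0, 392.9, 236.0], [0.0, 0.0, 1.0]] [ 307.8 -548.8  373.5] [2.392, -1.602, -0.248]
0.15 18.700000000000003 [-3.08063644e+00 -6.08239479e-01  4.88602176e-04]
```

View pics/scene0.png

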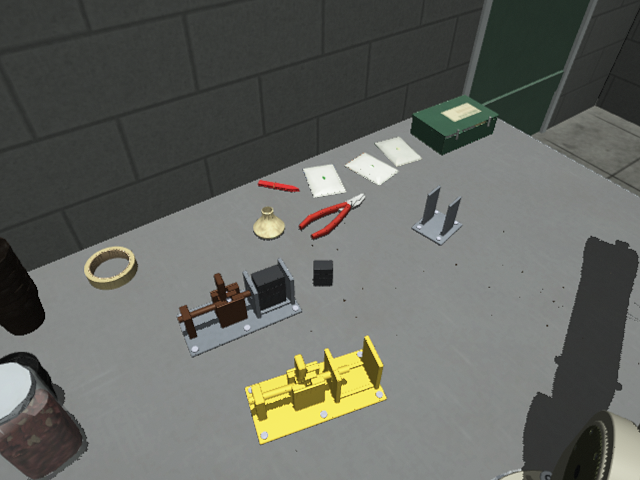

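View pics/top0.png

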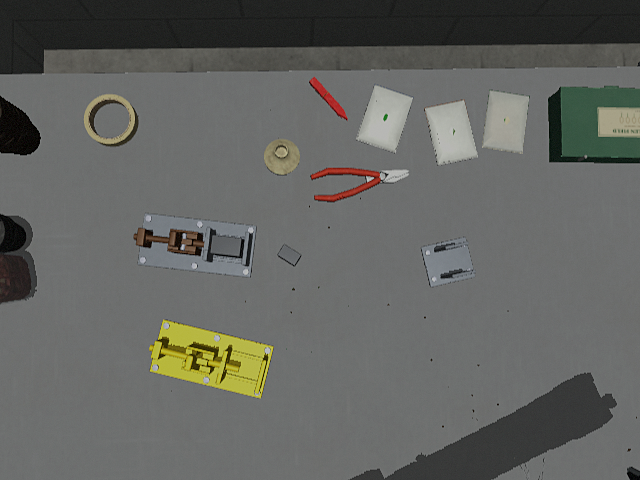

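Top view: grey cradle about (196,245) with the bolt pointing left (+y), weight top about (226,245), small decoy block (289,255), and rack (447,262). The yellow look-alike is at (211,359). I'll zoom in on the corners in both views.

Run:
```python
import cv2,numpy as np
t=cv2.imread("pics/top0.png");s=cv2.imread("pics/scene0.png")
def c(im,x,y,w=133,h=100): return cv2.resize(im[y:y+h,x:x+w],(400,300),interpolation=cv2.INTER_CUBIC)
o=np.vstack([np.hstack([c(t,130,195),c(t,410,225,93,70)]),np.hstack([c(s,173,255),c(s,400,178,93,70)])])
cv2.imwrite("pics/crop1.png",cv2.convertScaleAbs(o,alpha=1.5,beta=15))
```

```text
(no output)
```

View pics/crop1.png

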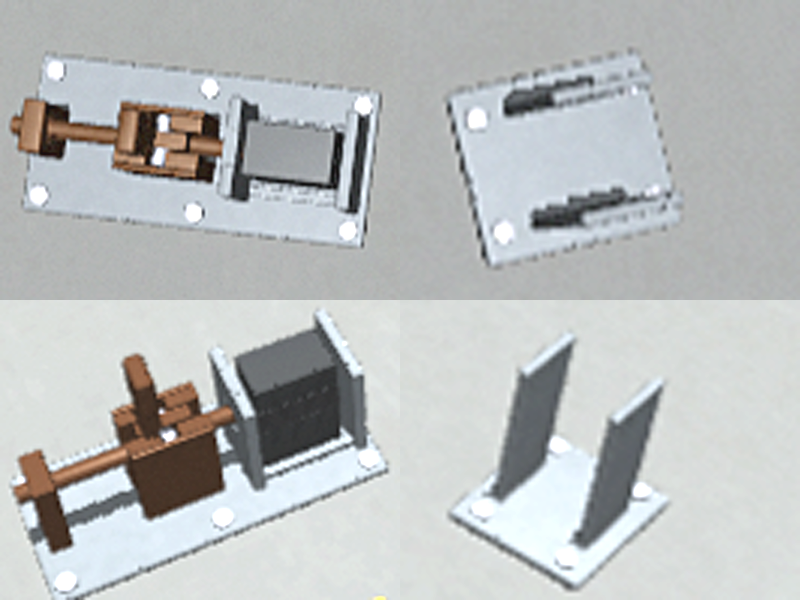

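```bash
cat > geo.py <<'E'
import numpy as np
from scipy.spatial.transform import Rotation as R
from scipy.optimize import least_squares
def proj(c,P):
    M=R.from_rotvec(c["rotation"]).as_matrix() if np.shape(c["rotation"])==(3,) else np.array(c["rotation"])
    p=(np.atleast_2d(P)-c["xyz"])@M; q=p@np.array(c["mtx"]).T
    return q[:,:2]/q[:,2:]
def tri(obs,x0=(550,0,50)):
    f=lambda P:np.concatenate([proj(c,P)[0]-uv for c,uv in obs])
    s=least_squares(f,x0); return s.x,np.round(s.fun,1)
def place(p,L):
    L=np.atleast_2d(np.array(L,float)); c,s=np.cos(p[2]),np.sin(p[2])
    return np.c_[p[0]+c*L[:,0]-s*L[:,1],p[1]+s*L[:,0]+c*L[:,1],L[:,2]]
def fit(obs,x0): # obs: (cam, local pts, pixels)
    f=lambda p:np.concatenate([(proj(c,place(p,L))-uv).ravel() for c,L,uv in obs])
    s=least_squares(f,x0,loss="soft_l1"); return s.x,[np.round(proj(c,place(s.x,L))-uv,1).tolist() for c,L,uv in obs]
E
python3 - <<'E'
from geo import *
import pickle
d=pickle.load(open("d0.pkl","rb"));T=d["top"];S=d["scene"]
a=np.array
ct=lambda l:a(l)*[133/400,1/3]+[130,195]
cs=lambda l:(a(l)-[0,300])*[133/400,1/3]+[173,255]
rt=lambda l:(a(l)-[400,0])*[93/400,70/300]+[410,225]
rs=lambda l:(a(l)-[400,300])*[93/400,70/300]+[400,178]
cr=fit([(T,[[50,172,6],[50,-44,6],[-50,-44,6],[-50,172,6]],ct([[47,55],[381,94],[362,247],[22,208]])),
        (S,[[-50,172,6],[-50,-44,6]],cs([[60,600],[387,468]]))],[540,130,-.1])
print("cradle",cr)
rk=fit([(T,[[40,45,6],[-40,45,6]],rt([[450,93],[490,265]])),
        (S,[[40,45,6],[-40,45,6],[-40,-45,6]],rs([[450,514],[575,590],[668,498]])),
        (S,[[26,22,95],[26,-22,95],[-26,22,95],[-26,-22,95]],rs([[525,370],[572,337],[612,415],[663,380]]))],[520,-280,.1])
print("rack",rk)
print("lug top",tri([(T,ct([129,130])),(S,cs([140,366]))]),place(cr[0],[[0,88,120],[0,0,81]]))
print("weight top",tri([(T,ct([289,152])),(S,cs([287,356]))]))
print("rack base corner",tri([(T,rt([450,93])),(S,rs([450,514]))]))
E
```

```text
cradle (array([ 5.86273031e+02,  8.52552094e+01, -1.39776320e-01]), [[[-0.6, -0.8], [0.7, -0.3], [0.5, 0.5], [0.3, 0.1]], [[-2.2, 1.6], [0.6, -0.3]]])
rack (array([ 5.51955352e+02, -3.32304549e+02,  1.89526824e-01]), [[[-0.2, 0.3], [-0.2, 0.8]], [[-0.7, -1.1], [0.1, -1.0], [0.7, 0.1]], [[-0.4, 0.3], [0.3, -1.3], [0.1, 1.1], [-0.4, -0.5]]])
lug top (array([597.90790007, 171.07482376, 122.93574956]), array([ 0.5,  0.3, -0.6, -0.1])) [[598.53333313 172.39696158 120.        ]
 [586.27303057  85.25520936  81.        ]]
weight top (array([586.34234674,  84.89671483,  85.03206024]), array([ 0.5,  0.3, -0.6, -0.1]))
rack base corner (array([ 583.10161545, -282.43174982,    1.32716677]), array([ 0.3,  0.3, -0.5, -0. ]))
```

Both fits agree: the lug top triangulates to z≈123 (text 120) and the weight top to 85 (text 81), with the xy error around 1 mm. Next I'll move above the lug and take one close look.

```bash
cat > h.py <<'E'
from geo import *
from workcell import ctrl, kinematics, imaging, ticket
import cv2,pickle
CR=np.array([586.3,85.2,-0.14]); RK=np.array([552.,-332.3,0.19])
def down(psi): return (R.from_euler("z",psi)*R.from_euler("x",np.pi)).as_rotvec()
def snap(name,**k):
    c=imaging.camera("wrist"); pickle.dump(c,open(name+".pkl","wb")); cv2.imwrite(f"pics/{name}.png",c["color"][:,:,::-1]); return c
def st(m=""):
    print(m,"t",round(ctrl.read_time(),2),"p",np.round(ctrl.read_ee_pos(),1),"F",np.round(ctrl.read_force(),1),"w",round(ctrl.read_gripper_width(),1))
E
python3 - <<'E'
from h import *
P=place(CR,[0,88,180])[0]
for n,p,psi in [("lug",P,CR[2]),("wt",place(CR,[0,0,60])[0],CR[2]+np.pi/2),("wt-",place(CR,[0,0,60])[0],CR[2]-np.pi/2),("rk",place(RK,[0,0,60])[0],RK[2]),("rkpi",place(RK,[0,0,60])[0],RK[2]+np.pi)]:
    q=kinematics.inverse_kinematics(p,down(psi)); print(n,None if q is None else np.round(q,2))
ctrl.reach(P,down(CR[2])); st("above"); ctrl.move_gripper(45); st()
c=snap("w1")
print("pred lug top corners",np.round(proj(c,place(CR,[[13,94,120],[13,82,120],[-13,82,120],[-13,94,120]]))).tolist())
print("pred weight top",np.round(proj(c,place(CR,[[17,27,81],[17,-27,81],[-17,-27,81],[-17,27,81]]))).tolist())
E
```

```text
lug [ 0.23  0.53 -0.81  1.42  0.38  1.35 -2.31]
wt [ 0.32  0.56 -0.7   1.65  0.39  1.09 -0.63]
wt- [ 0.65  0.87 -1.29  1.63  0.86  1.32  2.21]
rk [ 0.58  0.56 -0.12  1.51  0.07  1.08 -0.94]
rkpi [ 0.89  0.62 -0.57  1.5   0.35  1.13  2.01]
above t 3.08 p [599.  171.2 179.9] F [0.2 0.1 0.1] w 85.2
 t 3.56 p [598.6 172.3 180. ] F [0.1 0.2 0.5] w 45.2
pred lug top corners [[304.0, 234.0], [326.0, 234.0], [326.0, 279.0], [304.0, 279.0]]
pred weight top [[411.0, 210.0], [496.0, 210.0], [489.0, 260.0], [407.0, 260.0]]
```

View pics/w1.png

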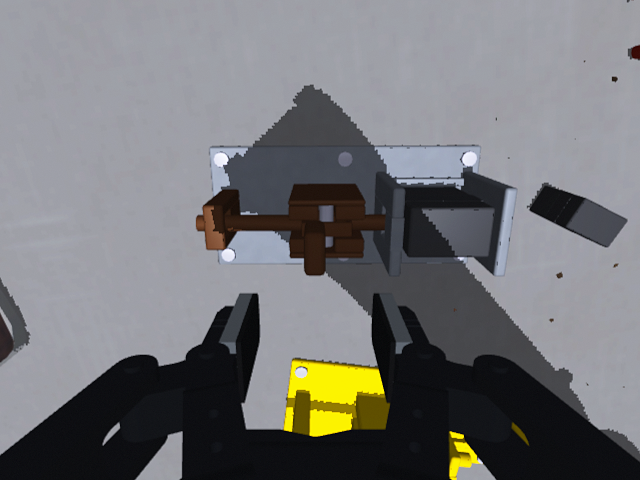

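The lug sits at (315,255), within a pixel or two of the prediction. The weight top is at (448,232), within about 3 mm. I'll grip the lug and work the bolt.

```bash
cat >> h.py <<'E'
def lug(y,z=88): return place(CR,[0,y,z])[0]
E
python3 - <<'E'
from h import *
ctrl.movel(lug(88),feed=120); st("down"); ctrl.move_gripper(0); st("grip")
p0=ctrl.read_ee_pos()
hit=ctrl.movel(p0+(lug(76)-lug(88)),feed=20,until_force=20); st(f"in {hit}")
ctrl.dwell(0.25); p1=ctrl.read_ee_pos(); st()
u=lug(1)-lug(0); print("travel",(p1-p0)@u)
E
```

```text
down t 4.53 p [599.1 172.7  88.9] F [ 0.3  1.4 -0.2] w 44.7
grip t 4.92 p [599.  172.5  88.9] F [-0.8  0.3  5.4] w 11.0
in False t 5.66 p [597.8 164.   89. ] F [ 6.5 10.  -5.4] w 11.5
 t 5.91 p [597.8 164.   89. ] F [ 7.4 10.7 -4.8] w 11.1
travel -8.57299306025037
```

```bash
cat >> h.py <<'E'
U=lug(1)-lug(0)
def stroke(tgt,p0,feed=20,uf=22):
    """drive lug towards travel tgt (mm) until force, hold, report"""
    hit=ctrl.movel(p0+tgt*U,feed=feed,until_force=uf); ctrl.dwell(0.25)
    tr=(ctrl.read_ee_pos()-p0)@U; f=ctrl.read_force()
    st(f"to {tgt}: hit {hit} travel {tr:.1f} Fu {f@U:.1f}"); return tr,f@U
E
python3 - <<'E'
from h import *
p0=np.array([599.0,172.5,88.9])
for t in (-15,-19,-23):
    tr,f=stroke(t,p0)
    if f>17: break
E
```

```text
to -15: hit False travel -8.9 Fu 19.4 t 6.46 p [597.8 163.7  89. ] F [ 12.2  17.9 -10.9] w 11.5
```

Run:
```python
from h import *
p0=np.array([599.0,172.5,88.9])
def go(ts,s):
    for t in ts:
        tr,f=stroke(t,p0,25,60)
        if -s*f>17: return tr
    return tr
a=go((14,16,18),1)
if 5<a<11:
    b=go((-15,-17,-19),-1)
```

```text
to 14: hit False travel 9.4 Fu -13.6 t 8.02 p [600.2 181.8  88.9] F [ -9.7 -12.3  11. ] w 11.0
to 16: hit False travel 9.6 Fu -20.2 t 8.52 p [600.3 182.   88.9] F [-11.9 -18.7  15.7] w 11.1
to -15: hit False travel -11.6 Fu 10.9 t 10.16 p [597.4 161.   89. ] F [ 5.1 10.3 -4.7] w 11.5
to -17: hit False travel -11.6 Fu 17.3 t 10.66 p [597.4 161.   89.1] F [ 9.9 16.  -9.1] w 11.3
```

Run:
```python
from h import *
p0=np.array([599.0,172.5,88.9])
tr,f=stroke(16,p0,30,60)
if tr>11 : 
    tr,f=stroke(48,p0,35,60)
    if tr<45.5 and -f<17: tr,f=stroke(51,p0,35,60)
```

```text
to 16: hit False travel 14.6 Fu -5.4 t 12.16 p [601.  186.9  88.9] F [-3.2 -5.   4.6] w 11.0
to 48: hit False travel 45.4 Fu -8.2 t 13.47 p [605.2 217.5  88.9] F [-6.5 -7.3  8.1] w 11.2
to 51: hit False travel 45.4 Fu -18.3 t 13.97 p [605.2 217.5  88.9] F [-11.7 -16.9  14.7] w 11.5
```

The bolt passed the +8 jam and stopped firmly at 45 mm, fully back. I'll release it and go over the weight.

Run:
```python
from h import *
ctrl.move_gripper(32); st("rel"); p=ctrl.read_ee_pos(); p[2]=150; ctrl.movel(p,feed=200)
ctrl.reach(place(CR,[0,0,150])[0],down(CR[2]+np.pi/2)); st("over"); ctrl.move_gripper(62)
c=snap("w2"); print(np.round(ctrl.read_q(),2))
print("pred weight top",np.round(proj(c,place(CR,[[17,27,81],[17,-27,81],[-17,-27,81],[-17,27,81]]))).tolist())
```

```text
rel t 14.31 p [606.  223.2  88.7] F [ 0.1 -0.2 -0.7] w 32.1
over t 16.23 p [586.1  85.5 149.6] F [0.6 0.2 0.8] w 31.9
[ 0.58  0.62 -1.12  1.54  0.57  1.34 -0.74]
pred weight top [[347.0, 207.0], [345.0, 295.0], [288.0, 295.0], [286.0, 207.0]]
```

View pics/w2.png

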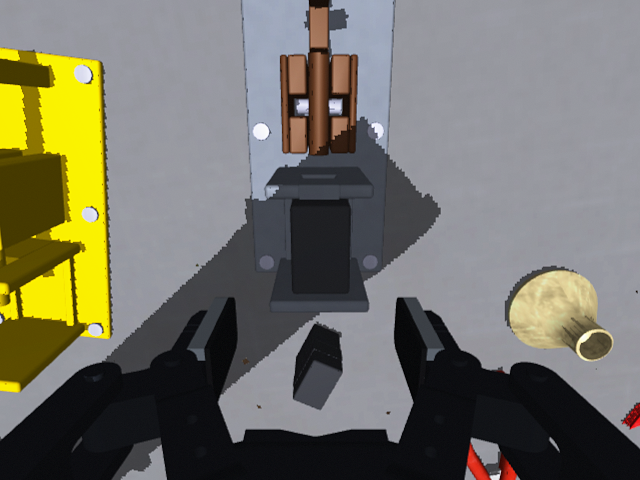

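The bolt tip at (318,155) is well clear of the end plate. The weight top is at (320,246), about 2 mm off in +x. I'll grip and lift it, then set it on the bench.

Run:
```python
from h import *
g=place(CR,[1.5,0,36])[0]
h=ctrl.movel(g,feed=120,until_force=12); st(f"down {h}")
if not h:
    ctrl.move_gripper(0); st("grip")
    p=ctrl.read_ee_pos(); 
    ctrl.movel([p[0],p[1],p[2]+20],feed=60); st("lift20")
    ctrl.movel([p[0],p[1],150],feed=150); st("lift"); print(np.round(ctrl.read_q(),2), p)
```

```text
down False t 17.78 p [588.4  85.3  36.9] F [ 0.2 -0.2  0.4] w 61.9
grip t 18.14 p [588.3  85.1  36.9] F [-0.6 -0.4  5.6] w 33.2
lift20 t 18.64 p [588.3  85.   56.9] F [ 0.6  0.5 -7.1] w 33.4
lift t 19.41 p [587.8  84.7 148.9] F [ 0.1  0.4 -6.3] w 33.6
[ 0.57  0.62 -1.12  1.54  0.57  1.34 -0.74] [588.31838468  85.08121984  36.88874364]
```

Run:
```python
from h import *
B=[515,-150]
ctrl.reach([*B,140],down(np.pi/2)); st("above"); 
ctrl.movel([*B,37],feed=150)
h=ctrl.movel([*B,29],feed=25,until_force=6); st(f"touch {h}")
ctrl.dwell(0.2); p=ctrl.read_ee_pos()
ctrl.move_gripper(62); st("rel"); ctrl.dwell(.15)
p[2]=150; ctrl.movel(p,feed=200)
ctrl.reach([*B,150],down(0)); ctrl.move_gripper(80); st("regrasp"); print(np.round(ctrl.read_q(),2))
c=snap("w3")
L=np.array([[17,27,75],[17,-27,75],[-17,-27,75],[-17,27,75]])
print(np.round(proj(c,place([*B,0],L))).tolist())
```

```text
above t 20.38 p [ 515.1 -149.   139.8] F [ 0.6  0.6 -7.2] w 33.3
touch True t 21.55 p [ 515.9 -150.3   30.9] F [-1.2 -1.6  7.3] w 33.6
rel t 22.14 p [ 514.3 -150.1   29.2] F [-0.   0.1 -0.9] w 61.7
regrasp t 24.64 p [ 515.  -150.   149.9] F [ 0.2 -0.7 -0.1] w 79.9
[ 0.94  0.38 -0.88  1.7   0.31  1.21 -1.59]
[[268.0, 220.0], [362.0, 220.0], [360.0, 275.0], [270.0, 275.0]]
```

View pics/w3.png

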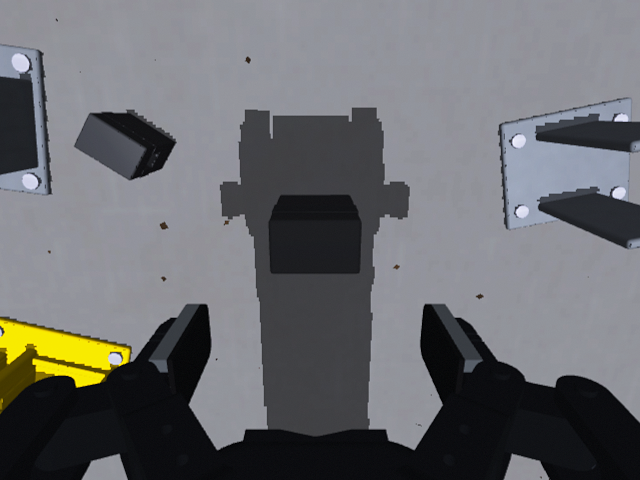

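The weight stands upright at (315,246), within 1 mm of prediction. I'll take it by its ends, lift it, go over the rack and look.

Run:
```python
from h import *
c=pickle.load(open("w3.pkl","rb"))
print("rack pred in w3",np.round(proj(c,place(RK,[[40,45,6],[-40,45,6],[40,-45,6]]))).tolist(),"seen (499,126),(507,228),(630,98)")
B=[515,-150]
h=ctrl.movel([*B,38],feed=150,until_force=12); st(f"down {h}")
if not h:
    ctrl.move_gripper(0); st("grip"); p=ctrl.read_ee_pos(); print(p)
    ctrl.movel([p[0],p[1],p[2]+15],feed=60); ctrl.movel([p[0],p[1],170],feed=200); st("lift")
    q=place(RK,[0,0,170])[0]; ctrl.reach(q,down(RK[2])); st("over"); ctrl.dwell(.2); st()
    c=snap("w4"); print(np.round(ctrl.read_q(),2))
    print("plate tops",np.round(proj(c,place(RK,[[23,22,95],[23,-22,95],[29,22,95],[29,-22,95],[-23,22,95],[-23,-22,95],[-29,22,95],[-29,-22,95]]))).tolist())
    print("base",np.round(proj(c,place(RK,[[40,45,6],[40,-45,6],[-40,45,6],[-40,-45,6]]))).tolist())
```

```text
rack pred in w3 [[501.0, 125.0], [506.0, 232.0], [632.0, 99.0]] seen (499,126),(507,228),(630,98)
down False t 25.59 p [ 515.7 -149.9   38.9] F [-0.2 -0.3  0.5] w 80.1
grip t 25.95 p [ 515.8 -150.1   39.2] F [-1.2  1.5  6.4] w 53.3
[ 515.79704928 -150.0978133    39.19023374]
lift t 27.09 p [ 514.9 -150.2  168.6] F [ 0.1  0.3 -6.2] w 52.8
over t 27.86 p [ 551.3 -332.2  167.7] F [-0.2  0.3 -5.6] w 53.4
 t 28.06 p [ 552.3 -330.8  169.9] F [ 0.4  0.9 -5.9] w 53.7
[ 1.03  0.59 -0.81  1.37  0.42  1.36 -1.17]
plate tops [[279.0, 211.0], [357.0, 211.0], [279.0, 201.0], [357.0, 201.0], [281.0, 285.0], [354.0, 285.0], [282.0, 294.0], [354.0, 294.0]]
base [[259.0, 162.0], [376.0, 162.0], [263.0, 259.0], [371.0, 259.0]]
```

View pics/w4.png

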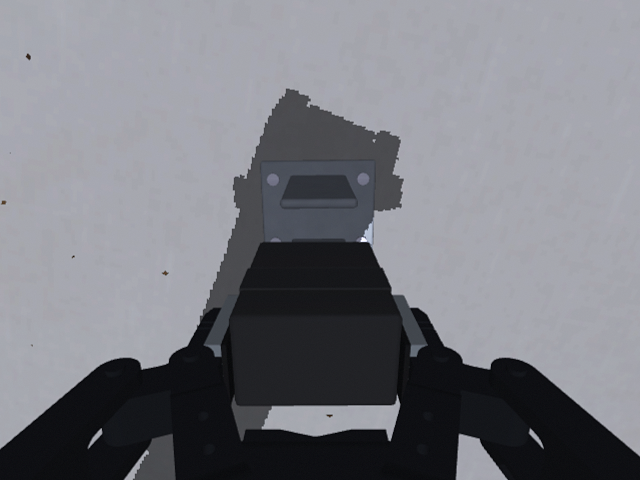

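The rack base top edge is at (262–376, 161) and the near plate top at y≈203, about 1 mm off prediction. I'll apply that shift and lower the weight.

Run:
```python
from h import *
k=lambda z:place(RK,[0.8,-0.5,z])[0]
ctrl.movel(k(142),feed=100); ctrl.dwell(.2); st("pre"); print(k(142))
h=ctrl.movel(k(52),feed=70,until_force=8); st(f"in {h}")
if not h:
    h=ctrl.movel(k(42),feed=20,until_force=6); st(f"touch {h}"); ctrl.dwell(.3); st()
```

```text
pre t 28.74 p [ 553.3 -332.7  142.8] F [-1.2 -0.2 -5.5] w 53.4
[ 552.88003284 -332.639915    142.        ]
in False t 30.18 p [ 553.3 -332.8   52.6] F [ 0.1  0.9 -6.1] w 53.2
touch True t 30.58 p [ 553.1 -332.7   45.3] F [-1.1  0.4  5.6] w 53.4
 t 30.88 p [ 553.1 -332.7   45.3] F [-0.6  1.5  6.2] w 53.5
```

Run:
```python
from h import *
ctrl.move_gripper(82); st("rel"); ctrl.dwell(.2)
p=ctrl.read_ee_pos(); p[2]=190; ctrl.movel(p,feed=150)
q=place(RK,[-60,0,230])[0]; ctrl.movel(q,feed=200); st("view")
c=snap("w5")
for n,L in [("tops",[[23,22,95],[23,-22,95],[-23,22,95],[-23,-22,95]]),("w top",[[17,27,81],[17,-27,81],[-17,27,81],[-17,-27,81]])]:
    print(n,np.round(proj(c,place(RK,L))).tolist())
im=cv2.imread("pics/w5.png"); u,v=proj(c,place(RK,[0,0,60]))[0].astype(int); print(u,v)
s=cv2.imread
cv2.imwrite("pics/w5c.png",cv2.resize(im[max(v-75,0):v+75,max(u-100,0):u+100],(800,600)))
t=imaging.camera("top")["color"][:,:,::-1]; cv2.imwrite("pics/top1.png",t)
```

```text
rel t 31.28 p [ 551.6 -332.2   43.2] F [-0.3  0.8  0.8] w 82.4
view t 33.12 p [ 492.9 -343.8  229.5] F [ 0.   0.1 -0.9] w 82.1
tops [[283.0, 101.0], [348.0, 101.0], [284.0, 170.0], [347.0, 170.0]]
w top [[277.0, 110.0], [354.0, 110.0], [279.0, 159.0], [352.0, 159.0]]
315 133
```

View pics/w5c.png

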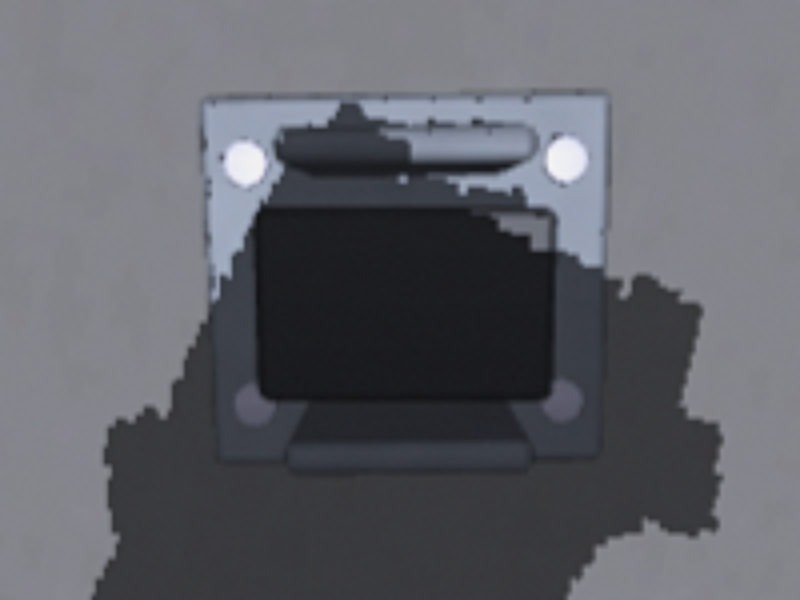

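View pics/top1.png

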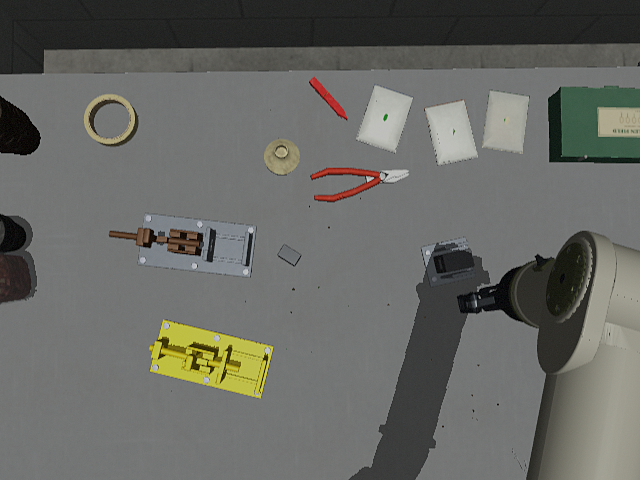

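Converted to full image: the weight top spans 279–353 × 110–158, against 277–354 × 110–159 predicted for dead centre. The plates' inner top edges are at v≈101 and 168, so the weight is midway to within about 1 mm. The top view shows the bolt drawn, the cradle empty, and the rose, secateurs and decoy block unmoved.

Run:
```python
from h import *
st("final"); print(ticket.close_job())
```

```text
final t 33.22 p [ 493.5 -342.8  228.8] F [-0.6 -0.2 -0.5] w 82.5
the job is handed in; nothing more can be done
None
```

The job is done and handed in at 33.2 s of the 56 s allowed. The vent weight stands upright in the rack and the bolt is fully drawn.

- **Bolt:** I worked it in, out and in by the lug, holding 17–20 N at each stop. It then ran out past the jam to a firm stop at 45 mm.
- **Weight:** I lifted it by its thickness, stood it on the bare bench at about (515, −150) and let go. I then took it by its ends and lowered it into the rack, where it touched the floor at the expected height.

**Last checks:**
- The wrist picture puts the weight midway between the plates to within about 1 mm, and upright.
- The top picture shows the bolt drawn, the cradle empty, and the rose, secateurs and small block where they were.
- The gripper was open and clear of everything at hand-in.

**Disagreements:**
- The tool read −8.9 mm at the first inward stop but −11.6 mm at the second, probably finger flex or a small slip on the lug. The bolt freed anyway.
- The first inward push reached only about 10 N, so I pushed it again to 19 N at the same stop.
- Some measured heights were 3–5 mm off the text (lug top 123 against 120, weight top 85 against 81, rack base 1.3 against 6). Position errors across the bench were only 1–3 mm.

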